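# Park the tile scraper in its notched ring

## Robot

A 7-joint arm with a two-finger parallel gripper is mounted at the origin on the work surface. World frame = base frame: x ahead of the robot, y to its left, z up, the work surface at z = 0. Lengths are in m, angles in rad, forces in N, time in s.
With the tool pointing down it reaches from about 0.425 to 1.025 m from the base axis. Payload 9.4 kg.
Tool frame: the origin (TCP) lies between the finger pads; the fingertips stand manip.nose_length ahead of it and the grasp point (between the pads) lies 5 mm behind it (manip.nose_length is the distance from the TCP to the fingertips, in m); z points along the fingers, y is the direction in which the jaws open and shut (so a half turn about z gives the same grasp; the last joint's range is limited). The gripper opens to 85 mm and grips with 20 to 120 N. Pads are 22 mm wide; open, the fingers measure 114 mm over their backs; the gripper's body (76 mm by 85 mm) begins 54 mm behind the grasp point. The pads swing forward as they close: fully open they stand 13 mm farther back than shut.
Start: joints at [-1.338, 0.599, -0.003, 1.599, 0.002, 0.943, -0.08], TCP at [0.221, 0.69, 0.245] pointing down, gripper open.
Joint ranges: [-2.57, 2.57], [-0.35, 1.97], [-1.29, 1.29], [0.11, 2.56], [-1.05, 4.19], [0.11, 1.86], [-2.63, 2.63]. Speed limits (rad/s): [2.22, 2.22, 3.01, 3.01, 3.14, 3.14, 3.14].

## Interface

Orientations are given as a rotation vector (axis times angle).
In Python, from station import sensors, optics, sign_off, manip gives the robot as it stands. The module is installed in compiled form; this text tells all that it offers.
- The arm moves only by the tool send_rows, never from a script. Its argument "plan" is a list of rows, each an object with "dp": the shift along the tool's x, y, z in m, a list of three; "rotation": the turn, a rotation vector about the tool's x, y, z in degrees, a list of three. In form: [{"dp": [tx, ty, tz], "rotation": [ax, ay, az]}, ...]. A call has 1 to 12 rows; each row shifts and turns the commanded pose from where the row before left it, along the tool's axes as they then stand; what a row does not reach is not made up. A row lasts 1/12 s, in which the tool goes at most 41.7 mm and 7.16 degrees, less where a joint would pass 70% of its speed; a pose out of reach is approached as far as the arm can. A call with a gripper value outside its range is refused whole. "claw" is the opening, from 0 (shut) to 1 (fully open), set as the call begins (left out, the last holds). The fingers move at their own pace and stop on an object; "force" is the grip in N (left out, the last holds). Time passes only in rows, so rows that do not move let the fingers close. It gives the time, the measured TCP pose, the force and the opening at its end, in the units of the state.
- sensors.read_state(): the state, without advancing time (a new reading comes with each control period).
- optics.grab_frame(name): name is "side" or "top" or "wrist"; returns a dict with "pixels" (480x640x3 uint8, red, green, blue), "z_map" (480x640 float32, m along the optical axis (not along the pixel's ray), 0 where there is no reading), "intrinsics" (3x3 intrinsics, pixels), "k1" (the pictures are not rectified: a ray, as slopes to the right and down, at radius r is drawn at 1 + k1 r^2 times it, then the intrinsics apply), "pose" (4x4, takes a point from camera to world coordinates). Camera axes: x right, y down, z forward; pixel columns grow to the right and rows downward; lengths in m; the calibration is good to about 2 mm. A picture is of the moment at which its call begins.
- sign_off(): hands the job in, once; it reports no verdict.
The state is a dict: "t": time; "q": joint angles; "dq": joint speeds; "effort": joint torques, N m; "ee_pos": TCP position; "eef_rot": TCP orientation; "ft_force": force on the tool from outside, world axes, zero at the start; "torque": the same for the moment, N m; "grip_width": finger opening in m.
Only numpy, scipy, OpenCV 4.12 (cv2) and the standard library are available. Lean on these libraries where they do the work, as an engineer would, in place of code of your own. Each camera call takes 0.05 s, during which the arm holds its last target. There are 200 camera calls.

## Task

Lift the yellow tile scraper out of the drip pot and put it back in the orange ring on the blue stand: handle first down through the ring, then, pressing only gently (never more than 35 N on the stand), turn it until its crossbar drops fully home into the two notches. Let go and leave it hanging there, and do not shift the other things on the table.

Things in the scene. Friction and masses are not known exactly. Their poses are not given: they have to be found in the camera images.
- scraper: The tool, hanging handle-down in the drip pot; 0.14 to 0.24 kg. Origin: on the handle's axis at the underside of the yellow crossbar; z up towards the blade, x along the crossbar, which is 76 mm long (x), 12 mm thick (y) and 14 mm high. Black round handle below, 20 mm across. Steel blade 90 by 4 mm on top, up to z = 70 mm. The same after a half turn about z.
- scraper_grip (a point): Place to grip the scraper: middle of the yellow block above its crossbar, 40 mm above the scraper's origin, same axes. The block is 50 mm (x) by 16 mm (y), z = 14 to 56 mm above the origin; grip it across its 16 mm (y).
- scraper_tip (a point): Lower end of the scraper's handle, on its axis, 100 mm below the scraper's origin, same axes. The handle's last 14 mm taper from 20 mm to 8 mm across.
- drip_pot: Grey round open pot fixed to the table, 60 mm across, 115 mm high, wall 4 mm, inside about 52 mm wide; origin at the centre of its underside. The scraper's crossbar lies across its rim with the handle hanging inside, up to 4 mm off centre.
- ring_stand: Blue steel stand fixed to the table, carrying the ring. Origin at table height under the ring's centre; z up, x from the ring towards the post (22 by 30 mm, 75 mm from the ring's axis, top 24 mm or more below the ring's top). Base plate 150 by 100 mm, 12 mm thick. The ring is in a stiff swivel: about 0.25 N m turns it; a crossbar rubbing on it under 10 N or less does not.
- ring_mouth (a point): Centre of the ring at the top of its two orange raised jaws, 135 mm above the table; axes as ring_stand's, they do NOT show the slot's angle. Ring 56 mm across, 26 mm high, round hole 23 mm wide right through. With the crossbar lying on the jaws the scraper's origin is level with this point; fully home it is 10 mm below.
- ring_slot (a point): Centre of the ring at the floor of the slot, 10 mm below ring_mouth, same axes. The jaws leave a straight slot (the two notches) 16 mm wide right across the ring. It lies anywhere within 0.7 rad either way of the stand's x axis; this angle is not measured: see it from above or feel for it by turning the scraper under light load. The bar drops in within about 0.05 rad of the slot if well centred.
- spray_bottle: Bystander: pink spray bottle with white trigger head, 68 mm across, 195 mm high; origin at the centre of its underside.
- drain_bottle: Bystander: dark blue bottle, 68 mm across, 200 mm high; origin at the centre of its underside.
- soap_bottle: Bystander: yellow bottle, 64 mm across, 190 mm high; origin at the centre of its underside.
- polish_can: Bystander: low can with red label, 72 mm across, 60 mm high; origin at the centre of its underside.
- scrub_brush: Bystander: scrubbing brush with wooden back, 130 by 55 by 40 mm; origin at the centre of its underside.
- soap_block: Bystander: green block of soap, 85 by 55 by 35 mm; origin at the centre of its underside.
Not all that is in view belongs to the job. Of the things that look like the ring_stand, the larger one is meant. There is more than one size of the scraper; the one meant has the size given above.

How it is judged:
On the way, in this order (a step that is already met when the one before it is completed fails the run):
1. the scraper is lifted clear of the drip pot (height (world z) of scraper_tip above 0.12 m), for 0.1 s.
2. its handle goes down through the ring (z of scraper_tip in the frame of ring_mouth below -0.06 m and horizontal distance between scraper_tip and ring_mouth below 0.01 m), for 0.1 s.
At the end, for the whole second after the job is handed in: The scraper hangs at rest, handle down through the ring, its crossbar fully down in both notches (underside 7 to 13 mm below the top of the jaws, centred within 6 mm, upright within 0.12 rad) (z of scraper in the frame of ring_mouth between -0.013 and -0.007 m and horizontal distance between scraper and ring_mouth below 0.006 m and angle between scraper's own z axis and vertical below 0.12 rad and linear speed of scraper below 0.02 m/s and angular speed of scraper below 0.2 rad/s); the robot touches nothing.
It fails at once if the scraper presses on the ring or stand with more than 35 N (contact force between scraper and ring_stand above 35 N).
It fails at once if the robot itself bears on the ring or stand with more than 35 N (contact force between any of the arm, the fingers and ring_stand above 35 N).
It fails at once if another thing on the table is shifted by more than 30 mm (distance of any of spray_bottle, drain_bottle, soap_bottle, polish_can, scrub_brush, soap_block from where it was at the start of the episode above 0.03 m).
It also fails if it takes over 72 s, if anything falls off the work surface, if the arm or the gripper's body presses on something with over 40 N, if the wrist force passes 120 N, or if a joint passes its speed limit or range.

## Working session

There is one attempt and no reset: what is moved stays moved. The work goes in short steps, Python scripts to look and compute and a tool call to move; the robot and the scene stay as the last step left them, time stands still between calls to the robot, and variables do not carry over. Pictures are saved under pics/ and viewed, about 8 in all and at most 12, crops included, and the job is handed in when it is done.

Besides the shell and the picture viewer there is one more tool, called after "Request:" as name(argument=value, ...), one argument or row to a line, values as JSON. send_rows: Moves the arm, as the interface text tells. Its arguments: {"type":"object","properties":{"plan":{"type":"array"},"claw":{"type":"number"},"force":{"type":"number"}},"required":["plan"]}

```bash
mkdir -p pics; cat > h.py <<'E'
from station import sensors, optics, sign_off, manip
import numpy as np, cv2
from scipy.spatial.transform import Rotation as R
def grab(n,save=None):
    f=optics.grab_frame(n)
    np.savez(f'{n}.npz',**{k:np.asarray(v) for k,v in f.items()})
    if save: cv2.imwrite('pics/'+save,f['pixels'][:,:,::-1])
    return f
def load(n): return dict(np.load(f'{n}.npz'))
def cloud(f):
    K=f['intrinsics'];k1=float(f['k1']);v,u=np.mgrid[:480,:640]
    p=np.stack([u,v],-1).reshape(-1,1,2).astype(np.float64)
    n=cv2.undistortPoints(p,K,np.array([k1,0,0,0.])).reshape(480,640,2)
    z=f['z_map'][...,None]
    P=np.concatenate([n*z,z],-1)@f['pose'][:3,:3].T+f['pose'][:3,3]
    P[f['z_map']==0]=np.nan
    return P
def proj(f,X):
    T=np.linalg.inv(f['pose']);c=np.atleast_2d(X)@T[:3,:3].T+T[:3,3]
    return cv2.projectPoints(c,np.zeros(3),np.zeros(3),f['intrinsics'],np.array([float(f['k1']),0,0,0.]))[0].reshape(-1,2)
E
python3 - <<'E'
from h import *
a=grab('top','top0.png');b=grab('side','side0.png');c=grab('wrist','wr0.png')
for f in(a,b,c):print(f['pose'].round(3).tolist(),f['k1'])
s=sensors.read_state();print(s,manip.nose_length)
E
```

```text
[[-0.021, -0.996, 0.082, 0.477], [-1.0, 0.021, 0.002, 0.052], [-0.004, -0.082, -0.997, 1.001], [0.0, 0.0, 0.0, 1.0]] -0.10936398209199848
[[0.998, -0.043, 0.038, 0.511], [-0.058, -0.701, 0.711, -0.714], [-0.004, -0.712, -0.702, 0.885], [0.0, 0.0, 0.0, 1.0]] -0.06285427085529241
[[0.306, 0.905, 0.295, 0.145], [0.952, -0.29, -0.097, 0.716], [-0.002, 0.311, -0.95, 0.373], [0.0, 0.0, 0.0, 1.0]] -0.03462110449445656
{'t': 0.15, 'q': array([-1.33768571,  0.59995887, -0.00256591,  1.59990735,  0.0018231 ,
        0.94291028, -0.0798338 ]), 'dq': array([ 0.00150262, -0.00218707,  0.00092488, -0.00387363, -0.00091096,
        0.00072443,  0.00036094]), 'effort': array([ 3.82596641e-03, -7.76993823e+01,  1.56699110e+00, -2.58238399e+01,
        1.24542168e-02,  6.83749822e-03,  5.38760571e-05]), 'ee_pos': array([0.22093569, 0.69017996, 0.2446162 ]), 'eef_rot': array([-4.84607657e-01, -3.10392636e+00,  1.85370882e-03]), 'ft_force': array([-0.10801376,  0.23820921,  0.43990496]), 'torque': array([-0.03291821, -0.00039267, -0.02888319]), 'grip_width': 0.08563460658418937} 0.014
```

View pics/top0.png

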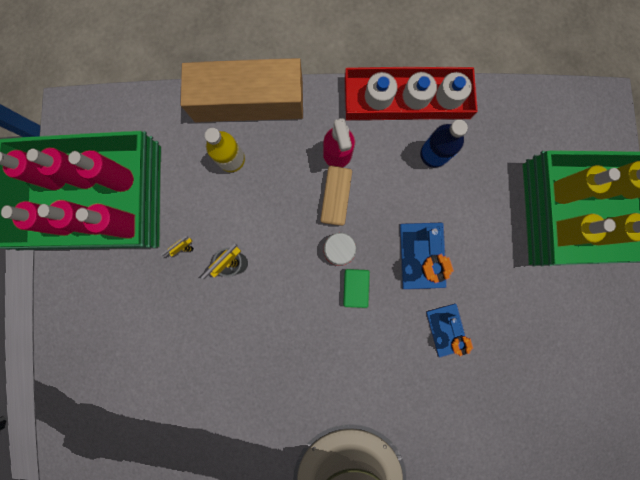

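View pics/side0.png

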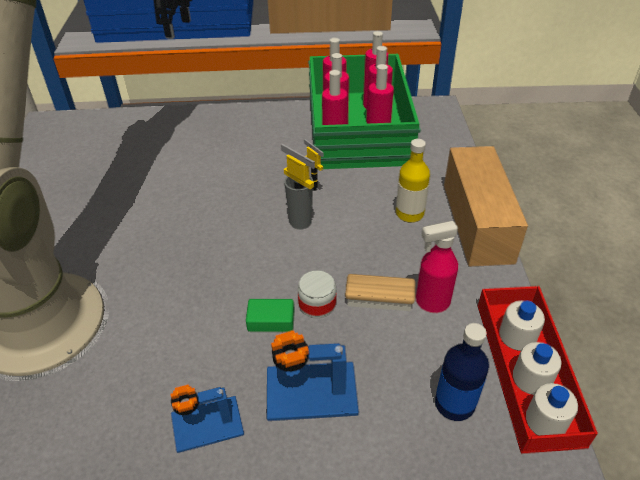

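Top view: two scrapers, at (222,262) in the grey pot and a smaller one at (178,247). Two stands: the larger with its ring at (437,268), a smaller one at (461,345). By the given sizes, the larger of each should be meant, so I'll measure and check in a crop.

```bash
python3 - <<'E'
from h import *
f=load('top');P=cloud(f);px=f['pixels'];hsv=cv2.cvtColor(px,cv2.COLOR_RGB2HSV)
def reg(name,u0,u1,v0,v1,h0,h1,zmin,zmax=9):
    m=np.zeros((480,640),bool);m[v0:v1,u0:u1]=1
    m&=(hsv[...,0]>=h0)&(hsv[...,0]<=h1)&(hsv[...,1]>130)&(P[...,2]>zmin)&(P[...,2]<zmax)
    Q=P[m];r=cv2.minAreaRect((Q[:,:2]*1000).astype(np.float32))
    print(name,len(Q),'mean',Q.mean(0).round(4),'z',np.percentile(Q[:,2],[2,50,98]).round(3),'rect',r);return Q
reg('big scr',195,250,238,285,20,35,.1)
reg('small scr',160,196,230,265,20,35,.05)
Q=reg('big ring',418,460,248,290,3,18,.1)
Q=reg('big ring top',418,460,248,290,3,18,.128)
reg('small ring',445,480,330,362,3,18,.05)
reg('blue base',395,455,215,295,100,120,.005,.02)
reg('blue post',395,455,215,295,100,120,.07,.13)
a=cv2.resize(px[230:300,155:255],None,fx=5,fy=5,interpolation=2);b=cv2.resize(px[240:310,400:480],None,fx=5,fy=5,interpolation=2)
cv2.imwrite('pics/c1.png',np.hstack([a[:350,:400],b])[:,:,::-1])
# pot rim: non-yellow high points
m=np.zeros((480,640),bool);m[235:290,195:255]=1
m&=(P[...,2]>.105)&(P[...,2]<.12);Q=P[m];print(len(Q));print(cv2.minEnclosingCircle((Q[:,:2]*1000).astype(np.float32)))
E
```

```text
big scr 282 mean [0.4997 0.2406 0.1508] z [0.109 0.155 0.175] rect ((503.7938537597656, 248.85546875), (29.88653564453125, 73.72222900390625), 43.778499603271484)
small scr 167 mean [0.5328 0.3478 0.0948] z [0.054 0.097 0.118] rect ((532.324462890625, 351.2828369140625), (11.602736473083496, 54.4225959777832), 35.86958312988281)
big ring 438 mean [ 0.4776 -0.1776  0.1332] z [0.122 0.134 0.138] rect ((477.6546936035156, -178.12876892089844), (50.497642517089844, 55.56498336791992), 14.921856880187988)
big ring top 379 mean [ 0.4774 -0.1779  0.1346] z [0.129 0.135 0.138] rect ((477.1126708984375, -178.518310546875), (48.980438232421875, 55.60043716430664), 16.067737579345703)
small ring 222 mean [ 0.3158 -0.2339  0.0956] z [0.088 0.096 0.1  ] rect ((315.67022705078125, -233.78439331054688), (37.191627502441406, 41.408817291259766), 11.928685188293457)
blue base 1777 mean [ 0.5048 -0.1647  0.0119] z [0.008 0.012 0.016] rect ((507.3167724609375, -177.7310791015625), (148.0339813232422, 98.72589111328125), 0.04268835112452507)
blue post 416 mean [ 0.5303 -0.1746  0.1154] z [0.078 0.12  0.124] rect ((506.84906005859375, -171.6024627685547), (42.00029754638672, 110.61686706542969), 89.17508697509766)
145
((502.3079528808594, 241.91290283203125), 32.282711029052734)
```

View pics/c1.png

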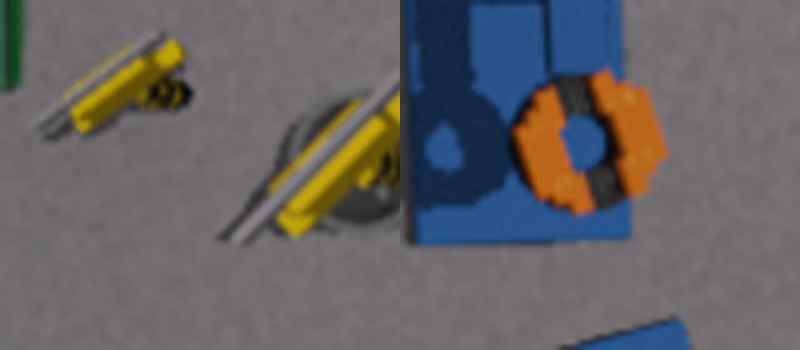

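Crop: the tool meant is the right-hand, larger scraper; its yellow block is about (280,230)–(400,110) in the crop, across the pot at world (0.50, 0.24). The small scraper's bar measures about 54 mm, so it is out. The larger stand's 56 mm ring is at world (0.478,-0.178). Its dark slot runs (575,95)–(603,187), about 0.28 rad from world x. I'll hover over the scraper and measure from close by.

```bash
cat >> h.py <<'E'
def rel(pos,yaw_y,steps=1):
    """tool-frame shift and z-turn (deg) to a pointing-down pose with tool y heading yaw_y (deg)"""
    s=sensors.read_state();A=R.from_rotvec(s['eef_rot']);y=yaw_y*np.pi/180
    Y=np.array([np.cos(y),np.sin(y),0]);Z=np.array([0,0,-1.]);X=np.cross(Y,Z)
    B=R.from_matrix(np.stack([X,Y,Z],1))
    d=A.inv().apply(np.array(pos)-s['ee_pos']);r=(A.inv()*B).as_rotvec(degrees=True)
    ya=A.apply([0,1,0]);print('pos',s['ee_pos'].round(4),'yaw',np.degrees(np.arctan2(ya[1],ya[0])).round(2),'z',A.apply([0,0,1]).round(4))
    print('t',round(s['t'],2),'F',s['ft_force'].round(2),'T',s['torque'].round(3),'w',round(s['grip_width'],4))
    print('dp tool now',d.round(4),'rot',r.round(2),'dp in target axes',B.inv().apply(np.array(pos)-s['ee_pos']).round(4))
E
python3 - <<'E'
from h import *
rel([.48,.22,.31],72.)
for n in('top','side'):
    f=load(n);P=cloud(f);hsv=cv2.cvtColor(f['pixels'],cv2.COLOR_RGB2HSV)
    m=(np.hypot(P[...,0]-.5,P[...,1]-.24)<.05)&(P[...,2]>.112)&(P[...,2]<.2)
    Y=m&(hsv[...,0]>=20)&(hsv[...,0]<=35)&(hsv[...,1]>130)
    Bl=m&(P[...,2]>.172)
    for k in(Y,Bl):
        Q=P[k];
        if len(Q)<10: print(n,len(Q));continue
        c=Q.mean(0);w,V=np.linalg.eigh(np.cov((Q-c).T));print(n,len(Q),c.round(4),'zmax',Q[:,2].max().round(4),'dir',V[:,2].round(3),np.degrees(np.arctan2(V[1,2],V[0,2])))
E
```

```text
pos [0.2209 0.6902 0.2446] yaw 72.25 z [-2.0e-04 -1.2e-03 -1.0e+00]
t 0.15 F [-0.11  0.24  0.44] T [-0.033 -0.    -0.029] w 0.0856
dp tool now [-0.3901 -0.3689 -0.0649] rot [-0.07  0.01  0.25] dp in target axes [-0.3917 -0.3671 -0.0654]
top 273 [0.4996 0.2403 0.1522] zmax 0.1816 dir [-0.552  0.486  0.677] 138.66113683036133
top 191 [0.4992 0.2448 0.1808] zmax 0.1884 dir [-0.695  0.719  0.   ] 134.05534634415625
side 566 [0.5009 0.2383 0.1445] zmax 0.1855 dir [ 0.698 -0.609 -0.376] -41.07921764988571
side 262 [0.5007 0.2441 0.1801] zmax 0.1885 dir [-0.698  0.716 -0.003] 134.26085858723897
```

Request:
send_rows(
  plan=[
    {"dp": [-0.02, -0.015, -0.02], "rotation": [0, 0, 0]},
    {"dp": [-0.03, -0.025, -0.015], "rotation": [0, 0, 0]},
    {"dp": [-0.03, -0.025, -0.01], "rotation": [0, 0, 0]},
    {"dp": [-0.03, -0.025, -0.01], "rotation": [0, 0, 0]},
    {"dp": [-0.03, -0.025, 0], "rotation": [0, 0, 0]},
    {"dp": [-0.03, -0.025, 0], "rotation": [0, 0, 0]},
    {"dp": [-0.03, -0.025, 0], "rotation": [0, 0, 0]},
    {"dp": [-0.03, -0.025, 0], "rotation": [0, 0, 0]},
    {"dp": [-0.03, -0.025, 0], "rotation": [0, 0, 0]},
    {"dp": [-0.03, -0.025, 0], "rotation": [0, 0, 0]},
    {"dp": [-0.03, -0.025, 0], "rotation": [0, 0, 0]},
    {"dp": [-0.03, -0.025, 0], "rotation": [0, 0, 0]},
  ],
  claw=1,
)

```text
t: 1.15
ee_pos: [0.4665, 0.3059, 0.3003]
eef_rot: [0.484, 3.104, -0.0]
ft_force: [1.4, 1.0, 1.1]
grip_width: 0.0854
```

Request:
send_rows(
  plan=[
    {"dp": [-0.03, -0.025, 0], "rotation": [0, 0, 0]},
    {"dp": [-0.022, -0.025, 0], "rotation": [0, 0, 0]},
    {"dp": [0, 0, 0], "rotation": [0, 0, 7]},
    {"dp": [0, 0, 0], "rotation": [0, 0, 7]},
    {"dp": [0, 0, 0], "rotation": [0, 0, 7]},
    {"dp": [0, 0, 0], "rotation": [0, 0, 7]},
    {"dp": [0, 0, 0], "rotation": [0, 0, 0]},
    {"dp": [0, 0, 0], "rotation": [0, 0, 0]},
  ],
)

```text
t: 1.82
ee_pos: [0.5, 0.2444, 0.3001]
eef_rot: [-1.215, -2.897, 0.001]
ft_force: [-0.2, -0.0, 0.8]
grip_width: 0.0853
```

```bash
python3 - <<'E'
from h import *
rel([.4995,.243,.25],44.)
f=grab('wrist','wr1.png');P=cloud(f);hsv=cv2.cvtColor(f['pixels'],cv2.COLOR_RGB2HSV)
near=(np.hypot(P[...,0]-.5,P[...,1]-.24)<.06)
Y=near&(hsv[...,0]>=20)&(hsv[...,0]<=35)&(hsv[...,1]>130)
for lo,hi in((.112,.132),(.132,.15),(.15,.172),(.172,.178),(.178,.2)):
    k=near&(P[...,2]>lo)&(P[...,2]<hi)&(Y|(lo>.17));Q=P[k]
    if len(Q)>20:
        c=Q.mean(0);w,V=np.linalg.eigh(np.cov((Q-c).T));r=cv2.minAreaRect((Q[:,:2]*1000).astype(np.float32));print(lo,len(Q),c.round(4),np.degrees(np.arctan2(V[1,2],V[0,2])).round(2),V[:,2].round(3),r)
E
```

```text
pos [0.5    0.2444 0.3001] yaw 44.48 z [-2.e-04 -4.e-04 -1.e+00]
t 1.82 F [-0.25 -0.02  0.83] T [-0.005  0.026  0.002] w 0.0853
dp tool now [-0.0006 -0.0013  0.0501] rot [-0.02  0.01  0.48] dp in target axes [-0.0007 -0.0013  0.0501]
0.112 135 [0.4789 0.2687 0.1276] 124.82 [-0.561  0.806  0.188] ((495.5057678222656, 250.17691040039062), (12.546581268310547, 67.37284851074219), 41.029441833496094)
0.132 45 [0.4822 0.2654 0.1412] 45.16 [0.639 0.643 0.423] ((482.497802734375, 265.3302001953125), (15.45519733428955, 1.6984076499938965), 47.098838806152344)
0.15 929 [0.4976 0.2498 0.1697] 134.73 [-0.701  0.708 -0.082] ((499.35552978515625, 248.1038818359375), (15.859818458557129, 49.672203063964844), 44.674434661865234)
0.172 34 [0.4959 0.2525 0.1727] 134.09 [-0.696  0.718  0.029] ((490.78106689453125, 254.97100830078125), (12.499311447143555, 67.28610229492188), 47.13238525390625)
0.178 643 [0.4968 0.2509 0.1847] 134.18 [-0.697  0.717 -0.003] ((499.7074279785156, 248.18170166015625), (3.7043514251708984, 89.7459716796875), 44.42110824584961)
```

View pics/wr1.png

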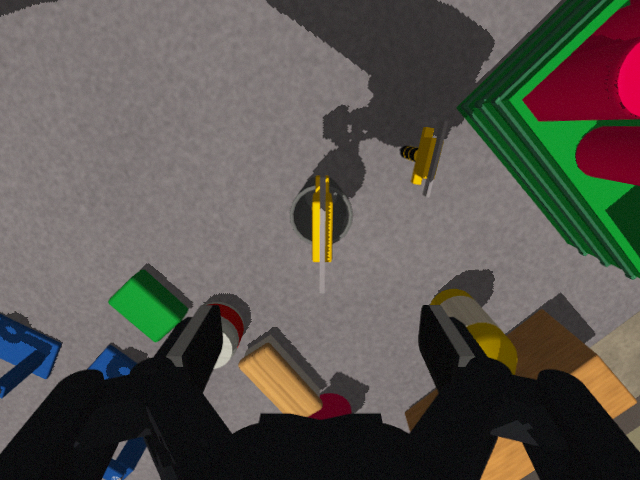

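Wrist view: the scraper hangs upright at (322,220) in the pot. Block and blade both centre on (0.4995,0.248) with the bar at 134.3°. I'll descend and grip there.

Request:
send_rows(
  plan=[
    {"dp": [0.003, 0.002, 0.02], "rotation": [0, 0, 0]},
    {"dp": [0, 0, 0.03], "rotation": [0, 0, 0]},
    {"dp": [0, 0, 0.03], "rotation": [0, 0, 0]},
    {"dp": [0, 0, 0.025], "rotation": [0, 0, 0]},
    {"dp": [0, 0, 0.02], "rotation": [0, 0, 0]},
    {"dp": [0, 0, 0.015], "rotation": [0, 0, 0]},
    {"dp": [0, 0, 0.01], "rotation": [0, 0, 0]},
    {"dp": [0, 0, 0], "rotation": [0, 0, 0]},
    {"dp": [0, 0, 0], "rotation": [0, 0, 0]},
  ],
)

```text
t: 2.62
ee_pos: [0.4996, 0.2478, 0.1502]
eef_rot: [-1.219, -2.895, 0.001]
ft_force: [0.1, -0.1, 0.2]
grip_width: 0.0857
```

Request:
send_rows(
  plan=[
    {"dp": [0, 0, 0], "rotation": [0, 0, 0]},
    {"dp": [0, 0, 0], "rotation": [0, 0, 0]},
    {"dp": [0, 0, 0], "rotation": [0, 0, 0]},
    {"dp": [0, 0, 0], "rotation": [0, 0, 0]},
    {"dp": [0, 0, 0], "rotation": [0, 0, 0]},
    {"dp": [0, 0, 0], "rotation": [0, 0, 0]},
    {"dp": [0, 0, 0], "rotation": [0, 0, 0]},
    {"dp": [0, 0, 0], "rotation": [0, 0, 0]},
    {"dp": [0, 0, 0], "rotation": [0, 0, 0]},
    {"dp": [0, 0, 0], "rotation": [0, 0, 0]},
  ],
  claw=0,
  force=50,
)

```text
t: 3.45
ee_pos: [0.4996, 0.2478, 0.1506]
eef_rot: [1.221, 2.894, 0.001]
ft_force: [-1.6, -0.6, 6.2]
grip_width: 0.0155
```

Request:
send_rows(
  plan=[
    {"dp": [0, 0, -0.005], "rotation": [0, 0, 0]},
    {"dp": [0, 0, -0.01], "rotation": [0, 0, 0]},
    {"dp": [0, 0, -0.015], "rotation": [0, 0, 0]},
    {"dp": [0, 0, -0.02], "rotation": [0, 0, 0]},
    {"dp": [0, 0, -0.02], "rotation": [0, 0, 0]},
    {"dp": [0, 0, -0.02], "rotation": [0, 0, 0]},
    {"dp": [0, 0, -0.025], "rotation": [0, 0, 0]},
    {"dp": [0, 0, -0.025], "rotation": [0, 0, 0]},
    {"dp": [0, 0, -0.025], "rotation": [0, 0, 0]},
    {"dp": [0, 0, -0.02], "rotation": [0, 0, 0]},
    {"dp": [0, 0, -0.015], "rotation": [0, 0, 0]},
    {"dp": [0, 0, 0], "rotation": [0, 0, 0]},
  ],
)

```text
t: 4.45
ee_pos: [0.5005, 0.2481, 0.3539]
eef_rot: [1.22, 2.892, 0.007]
ft_force: [-0.1, 0.9, -2.1]
grip_width: 0.0154
```

```bash
python3 - <<'E'
from h import *
rel([.478,-.10,.35],-74.)
f=grab('side')
P=cloud(f);m=(np.hypot(P[...,0]-.5,P[...,1]-.248)<.06)&(P[...,2]>.19)&(P[...,2]<.30)
hsv=cv2.cvtColor(f['pixels'],cv2.COLOR_RGB2HSV)
v,u=np.where(m);print(u.min(),u.max(),v.min(),v.max())
c=f['pixels'][max(v.min()-60,0):v.max()+40,u.min()-40:u.max()+40];cv2.imwrite('pics/s1.png',cv2.resize(c,None,fx=3,fy=3)[:,:,::-1])
for lo in np.arange(.2,.30,.01):
    k=m&(P[...,2]>lo)&(P[...,2]<lo+.01);Q=P[k]
    if len(Q)>5:print(round(lo,3),len(Q),Q.mean(0).round(4),Q.min(0).round(3),Q.max(0).round(3))
E
```

```text
pos [0.5005 0.2481 0.3539] yaw 44.23 z [ 0.0045  0.003  -1.    ]
t 4.45 F [-0.07  0.94 -2.07] T [ 0.01  -0.044  0.015] w 0.0154
dp tool now [-0.2337 -0.2589  0.0028] rot [  0.25  -0.28 118.23] dp in target axes [-0.1175  0.3284  0.0039]
290 302 103 139
0.22 16 [0.5023 0.2416 0.226 ] [0.496 0.238 0.221] [0.508 0.245 0.23 ]
0.23 40 [0.5022 0.2401 0.2355] [0.493 0.235 0.231] [0.512 0.246 0.24 ]
0.24 44 [0.5019 0.2396 0.2451] [0.493 0.235 0.24 ] [0.511 0.244 0.25 ]
0.25 41 [0.5025 0.2396 0.2548] [0.494 0.235 0.25 ] [0.511 0.247 0.26 ]
0.26 56 [0.5021 0.2406 0.2647] [0.492 0.236 0.26 ] [0.511 0.248 0.27 ]
0.27 46 [0.5022 0.24   0.275 ] [0.493 0.235 0.271] [0.512 0.248 0.28 ]
0.28 49 [0.5018 0.2403 0.2846] [0.493 0.235 0.28 ] [0.512 0.246 0.29 ]
0.29 53 [0.5025 0.24   0.2951] [0.492 0.235 0.29 ] [0.512 0.247 0.3  ]
```

Request:
send_rows(
  plan=[
    {"dp": [0, 0, 0], "rotation": [0, 0, 4]},
    {"dp": [0, 0, 0], "rotation": [0, 0, 7]},
    {"dp": [0, 0, 0], "rotation": [0, 0, 7]},
    {"dp": [0, 0, 0], "rotation": [0, 0, 7]},
    {"dp": [0, 0, 0], "rotation": [0, 0, 7]},
    {"dp": [0, 0, 0], "rotation": [0, 0, 7]},
    {"dp": [0, 0, 0], "rotation": [0, 0, 7]},
    {"dp": [0, 0, 0], "rotation": [0, 0, 7]},
    {"dp": [0, 0, 0], "rotation": [0, 0, 7]},
    {"dp": [0, 0, 0], "rotation": [0, 0, 7]},
    {"dp": [0, 0, 0], "rotation": [0, 0, 7]},
    {"dp": [0, 0, 0], "rotation": [0, 0, 7]},
  ],
)

```text
t: 5.5
ee_pos: [0.4988, 0.2474, 0.3488]
eef_rot: [2.812, 1.399, -0.004]
ft_force: [-0.4, -0.9, -2.2]
grip_width: 0.0152
```

Request:
send_rows(
  plan=[
    {"dp": [0, 0, 0], "rotation": [0, 0, 7]},
    {"dp": [0, 0, 0], "rotation": [0, 0, 7]},
    {"dp": [0, 0, 0], "rotation": [0, 0, 7]},
    {"dp": [0, 0, 0], "rotation": [0, 0, 7]},
    {"dp": [0, 0, 0], "rotation": [0, 0, 7]},
    {"dp": [0, 0, 0], "rotation": [0, 0, 2]},
    {"dp": [0, 0, 0], "rotation": [0, 0, 0]},
  ],
)

```text
t: 6.08
ee_pos: [0.4987, 0.2477, 0.3489]
eef_rot: [3.109, 0.441, -0.003]
ft_force: [-0.3, -0.2, -2.8]
grip_width: 0.0156
```

```bash
python3 -c "
from h import *
rel([.478,-.178,.354],-74.)"
```

```text
pos [0.4987 0.2477 0.3489] yaw -73.84 z [-0.0017 -0.0018 -1.    ]
t 6.08 F [-0.26 -0.19 -2.77] T [ 0.08  -0.046 -0.006] w 0.0156
dp tool now [-0.1384  0.4031 -0.0043] rot [0.07 0.12 0.16] dp in target axes [-0.1372  0.4035 -0.0051]
```

Request:
send_rows(
  plan=[
    {"dp": [-0.005, 0.013, 0], "rotation": [0, 0, 0]},
    {"dp": [-0.01, 0.03, 0], "rotation": [0, 0, 0]},
    {"dp": [-0.01, 0.03, 0], "rotation": [0, 0, 0]},
    {"dp": [-0.01, 0.03, 0], "rotation": [0, 0, 0]},
    {"dp": [-0.01, 0.03, 0], "rotation": [0, 0, 0]},
    {"dp": [-0.01, 0.03, 0], "rotation": [0, 0, 0]},
    {"dp": [-0.01, 0.03, 0], "rotation": [0, 0, 0]},
    {"dp": [-0.01, 0.03, 0], "rotation": [0, 0, 0]},
    {"dp": [-0.01, 0.03, 0], "rotation": [0, 0, 0]},
    {"dp": [-0.01, 0.03, 0], "rotation": [0, 0, 0]},
    {"dp": [-0.01, 0.03, 0], "rotation": [0, 0, 0]},
    {"dp": [-0.01, 0.03, 0], "rotation": [0, 0, 0]},
  ],
)

```text
t: 7.08
ee_pos: [0.4837, -0.1158, 0.3499]
eef_rot: [-3.109, -0.446, 0.001]
ft_force: [0.5, 0.8, -1.2]
grip_width: 0.0156
```

Request:
send_rows(
  plan=[
    {"dp": [-0.01, 0.03, 0], "rotation": [0, 0, 0]},
    {"dp": [-0.01, 0.02, 0], "rotation": [0, 0, 0]},
    {"dp": [-0.003, 0.01, 0], "rotation": [0, 0, 0]},
    {"dp": [0, 0, 0], "rotation": [0, 0, 0]},
    {"dp": [0, 0, 0], "rotation": [0, 0, 0]},
    {"dp": [0, 0, 0], "rotation": [0, 0, 0]},
    {"dp": [0, 0, 0], "rotation": [0, 0, 0]},
  ],
)

```text
t: 7.67
ee_pos: [0.4799, -0.1763, 0.35]
eef_rot: [-3.109, -0.448, 0.001]
ft_force: [-0.2, 0.4, -1.4]
grip_width: 0.0155
```

```bash
cat > meas.py <<'E'
from h import *
from scipy.optimize import least_squares
s=sensors.read_state();t=s['ee_pos']
def circ(Q,r=None):
    Q=Q[:,:2]
    g=lambda p:np.hypot(Q[:,0]-p[0],Q[:,1]-p[1])-(p[2] if r is None else r)
    return least_squares(g,[*Q.mean(0),.02][:3 if r is None else 2],loss='soft_l1',f_scale=.001).x
for n in('side','top'):
    f=grab(n,n+'_m.png');P=cloud(f);hsv=cv2.cvtColor(f['pixels'],cv2.COLOR_RGB2HSV)
    near=np.hypot(P[...,0]-.478,P[...,1]+.178)<.034
    O=near&(hsv[...,0]>=3)&(hsv[...,0]<=18)&(hsv[...,1]>130)&(P[...,2]>.1)&(P[...,2]<.145)
    T=P[O&(P[...,2]>.13)]
    if len(T)>10: print(n,'jaw z',np.median(T[:,2]).round(4),'enclosing',cv2.minEnclosingCircle((T[:,:2]*1000).astype(np.float32)),cv2.minAreaRect((T[:,:2]*1000).astype(np.float32)))
    W=P[O&(P[...,2]<.13)]
    if len(W)>15: print(n,'wall circle r28',len(W),circ(W,.028).round(4))
    if n=='side':
        zt=t[2]-.135
        for a,b in((.018,.055),(.055,.095)):
            H=P[(np.hypot(P[...,0]-t[0],P[...,1]-t[1])<.03)&(P[...,2]>zt+a)&(P[...,2]<zt+b)]
            w=np.where(np.hypot(H[:,0]-np.median(H[:,0]),0)<.013)[0];H=H[w]
            m=H[:,1]<np.median(H[:,1])+.006;H=H[m]
            c=np.median(H[:,0]);
            # x centre by extents, y by circle fit with known r & camera-facing points
            print('handle',len(H),circ(H,.010).round(4),'xlim',np.percentile(H[:,0],[2,98]).round(4),'ymin',np.percentile(H[:,1],[3]).round(4),'z',H[:,2].min().round(4))
E
python3 - <<'E'
from h import *
rel([.478,-.178,.349],-74.)
exec(open('meas.py').read())
E
python3 - <<'E'
import cv2,sys;sys.path.insert(0,'.')
a=cv2.imread('pics/side_m.png');cv2.imwrite('pics/s2.png',cv2.resize(a[200:420,200:400],None,fx=2.7,fy=2.7,interpolation=2))
E
```

```text
pos [ 0.4799 -0.1763  0.35  ] yaw -73.61 z [-5.e-04  6.e-04 -1.e+00]
t 7.67 F [-0.16  0.41 -1.4 ] T [-0.027 -0.022  0.004] w 0.0155
dp tool now [-0.0023  0.0011  0.001 ] rot [-0.04  0.02  0.39] dp in target axes [-0.0023  0.0011  0.001 ]
side jaw z 0.1347 enclosing ((478.7454528808594, -178.9467315673828), 30.917871475219727) ((478.7920227050781, -178.58309936523438), (51.05679702758789, 57.68550491333008), 15.926257133483887)
side wall circle r28 192 [ 0.4846 -0.1898]
handle 240 [ 0.4805 -0.1761] xlim [0.4713 0.4897] ymin [-0.1873] z 0.2333
handle 278 [ 0.4815 -0.1937] xlim [0.4715 0.4898] ymin [-0.1872] z 0.2702
top jaw z 0.1348 enclosing ((477.9368896484375, -178.22119140625), 29.520732879638672) ((477.9090576171875, -174.56430053710938), (51.74561309814453, 52.6509895324707), 83.67711639404297)
top wall circle r28 72 [ 0.4702 -0.166 ]
```

View pics/s2.png

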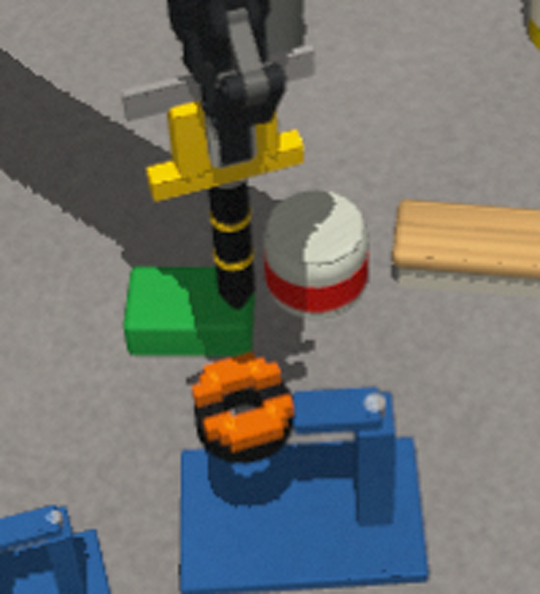

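Side crop: the handle tip is at (237,300) just above the orange ring at (245,410), with the slot nearly parallel to the bar. By the side camera the handle must shift about (-1.8,-2.0) mm. That agrees with the top view's ring centre of (0.478,-0.1783). I'll correct that and lower to just above the ring.

Request:
send_rows(
  plan=[
    {"dp": [-0.0024, 0.0015, 0.005], "rotation": [0, 0, 0.4]},
    {"dp": [0, 0, 0.015], "rotation": [0, 0, 0]},
    {"dp": [0, 0, 0.015], "rotation": [0, 0, 0]},
    {"dp": [0, 0, 0.015], "rotation": [0, 0, 0]},
    {"dp": [0, 0, 0.01], "rotation": [0, 0, 0]},
    {"dp": [0, 0, 0.005], "rotation": [0, 0, 0]},
    {"dp": [0, 0, 0.005], "rotation": [0, 0, 0]},
    {"dp": [0, 0, 0], "rotation": [0, 0, 0]},
    {"dp": [0, 0, 0], "rotation": [0, 0, 0]},
    {"dp": [0, 0, 0], "rotation": [0, 0, 0]},
  ],
)

```text
t: 8.6
ee_pos: [0.4782, -0.18, 0.2808]
eef_rot: [3.111, 0.433, 0.001]
ft_force: [0.0, -0.5, -1.3]
grip_width: 0.0153
```

```bash
python3 - <<'E'
from h import *
rel([.478,-.1784,.26],-74.)
exec(open('meas.py').read())
a=np.hstack([cv2.resize(cv2.imread('pics/side_m.png')[300:390,245:345],None,fx=4,fy=4,interpolation=2),cv2.resize(cv2.imread('pics/top_m.png')[225:315,390:490],None,fx=4,fy=4,interpolation=2)])
cv2.imwrite('pics/s3.png',a)
E
```

```text
pos [ 0.4782 -0.18    0.2808] yaw -74.15 z [ 1.e-03 -1.e-04 -1.e+00]
t 8.6 F [ 0.01 -0.47 -1.31] T [-0.001 -0.012 -0.008] w 0.0153
dp tool now [ 0.0002 -0.0016  0.0208] rot [ 0.02 -0.05 -0.15] dp in target axes [ 0.0002 -0.0016  0.0208]
side jaw z 0.1347 enclosing ((478.1632080078125, -179.35195922851562), 31.032615661621094) ((478.68450927734375, -179.19766235351562), (50.773216247558594, 58.08924865722656), 16.491655349731445)
side wall circle r28 176 [ 0.4802 -0.18  ]
handle 197 [ 0.4787 -0.18  ] xlim [0.4695 0.4877] ymin [-0.1912] z 0.1638
handle 239 [ 0.4788 -0.18  ] xlim [0.4699 0.4881] ymin [-0.1909] z 0.2008
top jaw z 0.135 enclosing ((478.3499755859375, -178.1441650390625), 29.677560806274414) ((481.5502624511719, -172.03343200683594), (40.81430435180664, 56.14867401123047), 59.29771041870117)
top wall circle r28 37 [ 0.4746 -0.1792]
```

View pics/s3.png

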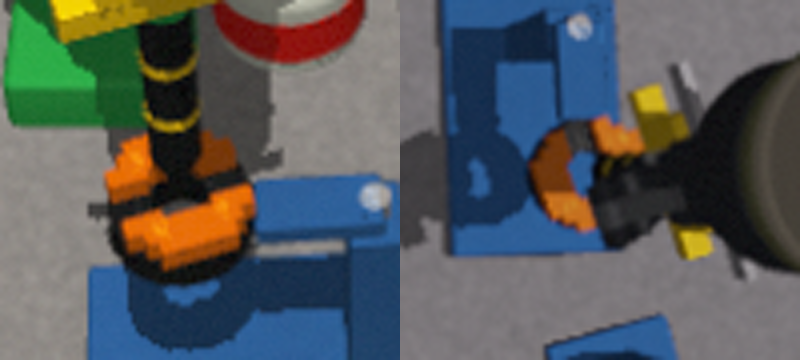

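Side crop: the tip at (180,190) is over the hole, and the bar runs parallel to the slot. It is about 1 mm too far in -y, so I'll correct and ease down.

Request:
send_rows(
  plan=[
    {"dp": [0, -0.0012, 0], "rotation": [0, 0, 0]},
    {"dp": [0, 0, 0.003], "rotation": [0, 0, 0]},
    {"dp": [0, 0, 0.003], "rotation": [0, 0, 0]},
    {"dp": [0, 0, 0.003], "rotation": [0, 0, 0]},
    {"dp": [0, 0, 0.003], "rotation": [0, 0, 0]},
    {"dp": [0, 0, 0.003], "rotation": [0, 0, 0]},
    {"dp": [0, 0, 0.003], "rotation": [0, 0, 0]},
    {"dp": [0, 0, 0], "rotation": [0, 0, 0]},
    {"dp": [0, 0, 0], "rotation": [0, 0, 0]},
  ],
)

```text
t: 9.45
ee_pos: [0.4775, -0.1787, 0.262]
eef_rot: [-3.112, -0.433, 0.001]
ft_force: [-0.4, 0.4, -1.3]
grip_width: 0.0153
```

Request:
send_rows(
  plan=[
    {"dp": [0, 0, 0.002], "rotation": [0, 0, 0]},
    {"dp": [0, 0, 0.002], "rotation": [0, 0, 0]},
    {"dp": [0, 0, 0.002], "rotation": [0, 0, 0]},
    {"dp": [0, 0, 0], "rotation": [0, 0, 0]},
    {"dp": [0, 0, 0], "rotation": [0, 0, 0]},
  ],
)

```text
t: 9.87
ee_pos: [0.4775, -0.1787, 0.2562]
eef_rot: [-3.112, -0.433, 0.0]
ft_force: [-0.8, -0.6, -1.7]
grip_width: 0.0154
```

Request:
send_rows(
  plan=[
    {"dp": [0, 0, 0.002], "rotation": [0, 0, 0]},
    {"dp": [0, 0, 0.002], "rotation": [0, 0, 0]},
    {"dp": [0, 0, 0.002], "rotation": [0, 0, 0]},
    {"dp": [0, 0, 0.002], "rotation": [0, 0, 0]},
    {"dp": [0, 0, 0], "rotation": [0, 0, 0]},
    {"dp": [0, 0, 0], "rotation": [0, 0, 0]},
  ],
)

```text
t: 10.37
ee_pos: [0.4775, -0.1787, 0.2481]
eef_rot: [-3.112, -0.433, 0.0]
ft_force: [-0.4, 0.1, -1.5]
grip_width: 0.0153
```

Request:
send_rows(
  plan=[
    {"dp": [0, 0, 0.002], "rotation": [0, 0, 0]},
    {"dp": [0, 0, 0.002], "rotation": [0, 0, 0]},
    {"dp": [0, 0, 0.002], "rotation": [0, 0, 0]},
    {"dp": [0, 0, 0.002], "rotation": [0, 0, 0]},
    {"dp": [0, 0, 0], "rotation": [0, 0, 0]},
    {"dp": [0, 0, 0], "rotation": [0, 0, 0]},
  ],
)

```text
t: 10.87
ee_pos: [0.4775, -0.1787, 0.2401]
eef_rot: [-3.112, -0.433, 0.0]
ft_force: [-0.7, 0.2, -1.6]
grip_width: 0.0155
```

Request:
send_rows(
  plan=[
    {"dp": [0, 0, 0.003], "rotation": [0, 0, 0]},
    {"dp": [0, 0, 0.003], "rotation": [0, 0, 0]},
    {"dp": [0, 0, 0.003], "rotation": [0, 0, 0]},
    {"dp": [0, 0, 0.003], "rotation": [0, 0, 0]},
    {"dp": [0, 0, 0.003], "rotation": [0, 0, 0]},
    {"dp": [0, 0, 0.003], "rotation": [0, 0, 0]},
    {"dp": [0, 0, 0.003], "rotation": [0, 0, 0]},
    {"dp": [0, 0, 0.003], "rotation": [0, 0, 0]},
    {"dp": [0, 0, 0.003], "rotation": [0, 0, 0]},
    {"dp": [0, 0, 0.003], "rotation": [0, 0, 0]},
    {"dp": [0, 0, 0], "rotation": [0, 0, 0]},
  ],
)

```text
t: 11.78
ee_pos: [0.4774, -0.1786, 0.2097]
eef_rot: [-3.111, -0.433, 0.001]
ft_force: [0.7, 0.2, -1.5]
grip_width: 0.0152
```

Request:
send_rows(
  plan=[
    {"dp": [0, 0, 0.003], "rotation": [0, 0, 0]},
    {"dp": [0, 0, 0.003], "rotation": [0, 0, 0]},
    {"dp": [0, 0, 0.003], "rotation": [0, 0, 0]},
    {"dp": [0, 0, 0.003], "rotation": [0, 0, 0]},
    {"dp": [0, 0, 0.003], "rotation": [0, 0, 0]},
    {"dp": [0, 0, 0.003], "rotation": [0, 0, 0]},
    {"dp": [0, 0, 0.003], "rotation": [0, 0, 0]},
    {"dp": [0, 0, 0.003], "rotation": [0, 0, 0]},
    {"dp": [0, 0, 0.003], "rotation": [0, 0, 0]},
    {"dp": [0, 0, 0.003], "rotation": [0, 0, 0]},
    {"dp": [0, 0, 0], "rotation": [0, 0, 0]},
  ],
)

```text
t: 12.7
ee_pos: [0.4774, -0.1786, 0.1797]
eef_rot: [-3.111, -0.433, 0.001]
ft_force: [-0.3, -0.7, -1.8]
grip_width: 0.0154
```

```bash
python3 - <<'E'
from h import *
rel([.4775,-.1787,.16],-74.)
exec(open('meas.py').read())
a=cv2.resize(cv2.imread('pics/side_m.png')[285:405,225:345],None,fx=5,fy=5,interpolation=2)
cv2.imwrite('pics/s4.png',a)
E
```

```text
pos [ 0.4774 -0.1786  0.1797] yaw -74.15 z [-7.e-04  1.e-04 -1.e+00]
t 12.7 F [-0.27 -0.66 -1.83] T [ 0.029  0.017 -0.   ] w 0.0154
dp tool now [0.0001 0.0002 0.0197] rot [-0.02  0.04 -0.15] dp in target axes [0.0001 0.0001 0.0197]
side jaw z 0.1347 enclosing ((481.76318359375, -189.12937927246094), 25.58810043334961) ((483.2629699707031, -195.7276153564453), (50.40938949584961, 22.68882179260254), 13.055679321289062)
side wall circle r28 123 [ 0.4796 -0.1783]
handle 71 [ 0.4776 -0.1775] xlim [0.4695 0.4859] ymin [-0.1884] z 0.0629
handle 258 [ 0.4805 -0.197 ] xlim [0.4687 0.4936] ymin [-0.2074] z 0.1089
top jaw z 0.1349 enclosing ((478.6512756347656, -175.69827270507812), 27.068212509155273) ((480.10577392578125, -165.747802734375), (33.95113754272461, 53.2285041809082), 79.12920379638672)
top wall circle r28 20 [ 0.4739 -0.1786]
```

View pics/s4.png

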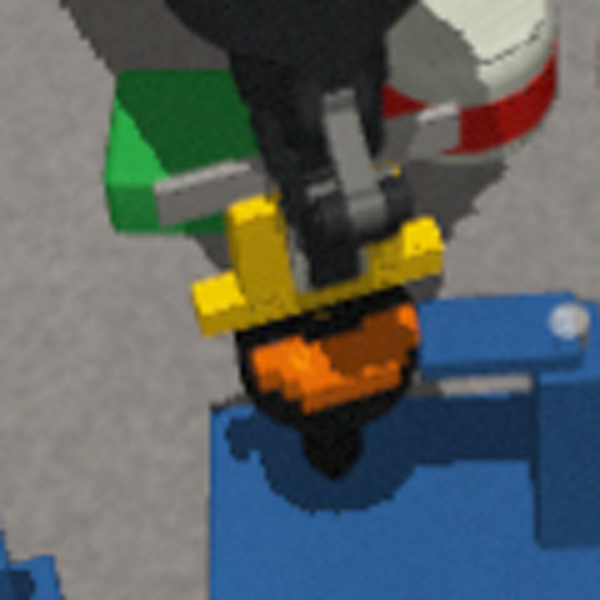

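Crop: the handle comes out below the ring at (335,465), and the bar is about 10 mm above the jaws, in line with the slot. Lowering gently now.

Request:
send_rows(
  plan=[
    {"dp": [0, 0, 0.002], "rotation": [0, 0, 0]},
    {"dp": [0, 0, 0.002], "rotation": [0, 0, 0]},
    {"dp": [0, 0, 0.002], "rotation": [0, 0, 0]},
    {"dp": [0, 0, 0.001], "rotation": [0, 0, 0]},
    {"dp": [0, 0, 0.001], "rotation": [0, 0, 0]},
    {"dp": [0, 0, 0], "rotation": [0, 0, 0]},
  ],
)

```text
t: 13.3
ee_pos: [0.4775, -0.1786, 0.172]
eef_rot: [-3.111, -0.433, 0.0]
ft_force: [-0.2, -0.1, -2.1]
grip_width: 0.0156
```

Request:
send_rows(
  plan=[
    {"dp": [0, 0, 0.001], "rotation": [0, 0, 0]},
    {"dp": [0, 0, 0.001], "rotation": [0, 0, 0]},
    {"dp": [0, 0, 0], "rotation": [0, 0, 0]},
    {"dp": [0, 0, 0], "rotation": [0, 0, 0]},
  ],
)

```text
t: 13.63
ee_pos: [0.4776, -0.1787, 0.1702]
eef_rot: [3.112, 0.433, -0.0]
ft_force: [-0.6, -0.0, -1.7]
grip_width: 0.0154
```

Request:
send_rows(
  plan=[
    {"dp": [0, 0, 0.0005], "rotation": [0, 0, 0]},
    {"dp": [0, 0, 0.0005], "rotation": [0, 0, 0]},
    {"dp": [0, 0, 0], "rotation": [0, 0, 0]},
    {"dp": [0, 0, 0], "rotation": [0, 0, 0]},
  ],
)

```text
t: 13.97
ee_pos: [0.4776, -0.1787, 0.1692]
eef_rot: [3.112, 0.433, -0.0]
ft_force: [-0.4, 0.7, -1.3]
grip_width: 0.0158
```

Request:
send_rows(
  plan=[
    {"dp": [0, 0, 0.0005], "rotation": [0, 0, 0]},
    {"dp": [0, 0, 0.0005], "rotation": [0, 0, 0]},
    {"dp": [0, 0, 0], "rotation": [0, 0, 0]},
    {"dp": [0, 0, 0], "rotation": [0, 0, 0]},
  ],
)

```text
t: 14.3
ee_pos: [0.4776, -0.1787, 0.1682]
eef_rot: [-3.112, -0.433, 0.0]
ft_force: [1.0, 0.2, -2.1]
grip_width: 0.0156
```

Request:
send_rows(
  plan=[
    {"dp": [0, 0, 0.0005], "rotation": [0, 0, 0]},
    {"dp": [0, 0, 0.0005], "rotation": [0, 0, 0]},
    {"dp": [0, 0, 0], "rotation": [0, 0, 0]},
    {"dp": [0, 0, 0], "rotation": [0, 0, 0]},
  ],
)

```text
t: 14.63
ee_pos: [0.4776, -0.1787, 0.1672]
eef_rot: [-3.112, -0.433, 0.0]
ft_force: [-0.5, 0.9, -1.6]
grip_width: 0.0154
```

No contact 3 mm below jaw-top level, so the bar is entering the slot.

Request:
send_rows(
  plan=[
    {"dp": [0, 0, 0.001], "rotation": [0, 0, 0]},
    {"dp": [0, 0, 0.001], "rotation": [0, 0, 0]},
    {"dp": [0, 0, 0.001], "rotation": [0, 0, 0]},
    {"dp": [0, 0, 0], "rotation": [0, 0, 0]},
    {"dp": [0, 0, 0], "rotation": [0, 0, 0]},
  ],
)

```text
t: 15.05
ee_pos: [0.4775, -0.1787, 0.1641]
eef_rot: [-3.112, -0.433, 0.0]
ft_force: [-0.1, -0.1, -2.8]
grip_width: 0.0152
```

Request:
send_rows(
  plan=[
    {"dp": [0, 0, 0.001], "rotation": [0, 0, 0]},
    {"dp": [0, 0, 0.001], "rotation": [0, 0, 0]},
    {"dp": [0, 0, 0.001], "rotation": [0, 0, 0]},
    {"dp": [0, 0, 0], "rotation": [0, 0, 0]},
    {"dp": [0, 0, 0], "rotation": [0, 0, 0]},
  ],
)

```text
t: 15.47
ee_pos: [0.4775, -0.1787, 0.1612]
eef_rot: [-3.112, -0.433, 0.0]
ft_force: [-1.6, -0.8, -1.9]
grip_width: 0.0149
```

Request:
send_rows(
  plan=[
    {"dp": [0, 0, 0.0005], "rotation": [0, 0, 0]},
    {"dp": [0, 0, 0], "rotation": [0, 0, 0]},
    {"dp": [0, 0, 0], "rotation": [0, 0, 0]},
  ],
)

```text
t: 15.72
ee_pos: [0.4776, -0.1787, 0.1607]
eef_rot: [3.112, 0.433, 0.0]
ft_force: [-1.2, -0.2, -1.4]
grip_width: 0.0148
```

Request:
send_rows(
  plan=[
    {"dp": [0, 0, 0.0005], "rotation": [0, 0, 0]},
    {"dp": [0, 0, 0.0003], "rotation": [0, 0, 0]},
    {"dp": [0, 0, 0], "rotation": [0, 0, 0]},
    {"dp": [0, 0, 0], "rotation": [0, 0, 0]},
  ],
)

```text
t: 16.05
ee_pos: [0.4776, -0.1787, 0.1605]
eef_rot: [-3.111, -0.433, -0.001]
ft_force: [-1.7, 0.7, 7.6]
grip_width: 0.0154
```

Request:
send_rows(
  plan=[
    {"dp": [0, 0, 0.0005], "rotation": [0, 0, 0]},
    {"dp": [0, 0, 0], "rotation": [0, 0, 0]},
    {"dp": [0, 0, 0], "rotation": [0, 0, 0]},
  ],
)

```text
t: 16.3
ee_pos: [0.4777, -0.1787, 0.1604]
eef_rot: [-3.111, -0.433, -0.002]
ft_force: [-3.5, 2.4, 15.2]
grip_width: 0.0151
```

It is seated: the force rises sharply at 10 mm below jaw-top level. I'll ease the load, then release.

Request:
send_rows(
  plan=[
    {"dp": [0, 0, -0.0006], "rotation": [0, 0, 0]},
    {"dp": [0, 0, 0], "rotation": [0, 0, 0]},
    {"dp": [0, 0, 0], "rotation": [0, 0, 0]},
  ],
)

```text
t: 16.55
ee_pos: [0.4777, -0.1787, 0.1605]
eef_rot: [-3.111, -0.433, -0.001]
ft_force: [-2.1, 1.2, 9.2]
grip_width: 0.0153
```

Request:
send_rows(
  plan=[
    {"dp": [0, 0, 0], "rotation": [0, 0, 0]},
    {"dp": [0, 0, 0], "rotation": [0, 0, 0]},
    {"dp": [0, 0, 0], "rotation": [0, 0, 0]},
    {"dp": [0, 0, 0], "rotation": [0, 0, 0]},
    {"dp": [0, 0, 0], "rotation": [0, 0, 0]},
    {"dp": [0, 0, 0], "rotation": [0, 0, 0]},
    {"dp": [0, 0, 0], "rotation": [0, 0, 0]},
    {"dp": [0, 0, 0], "rotation": [0, 0, 0]},
    {"dp": [0, 0, 0], "rotation": [0, 0, 0]},
  ],
  claw=1,
)

```text
t: 17.3
ee_pos: [0.4776, -0.1787, 0.16]
eef_rot: [3.112, 0.433, 0.0]
ft_force: [-0.4, -0.6, 0.2]
grip_width: 0.0857
```

Request:
send_rows(
  plan=[
    {"dp": [0, 0, -0.005], "rotation": [0, 0, 0]},
    {"dp": [0, 0, -0.01], "rotation": [0, 0, 0]},
    {"dp": [0, 0, -0.02], "rotation": [0, 0, 0]},
    {"dp": [0, 0, -0.03], "rotation": [0, 0, 0]},
    {"dp": [0, 0, -0.03], "rotation": [0, 0, 0]},
    {"dp": [0, 0, -0.03], "rotation": [0, 0, 0]},
    {"dp": [0, 0, -0.02], "rotation": [0, 0, 0]},
    {"dp": [0, 0, 0], "rotation": [0, 0, 0]},
    {"dp": [0, 0, 0], "rotation": [0, 0, 0]},
    {"dp": [0, 0, 0], "rotation": [0, 0, 0]},
  ],
)

```text
t: 18.13
ee_pos: [0.4773, -0.1783, 0.305]
eef_rot: [-3.111, -0.434, -0.0]
ft_force: [0.0, 0.7, -0.5]
grip_width: 0.0856
```

```bash
python3 - <<'E'
from h import *
rel([.4775,-.1787,.3],-74.)
f=grab('side','side_e.png');w=grab('wrist','wr_e.png')
for n,g in(('side',f),('wrist',w)):
    P=cloud(g);hsv=cv2.cvtColor(g['pixels'],cv2.COLOR_RGB2HSV)
    m=(np.hypot(P[...,0]-.478,P[...,1]+.178)<.055)&(P[...,2]>.12)&(P[...,2]<.22)
    Y=m&(hsv[...,0]>=20)&(hsv[...,0]<=35)&(hsv[...,1]>130)
    B=m&(P[...,2]>.184);Q=P[B];print(n,'blade',len(Q),'ztop',np.percentile(Q[:,2],[50,95]).round(4),cv2.minAreaRect((Q[:,:2]*1000).astype(np.float32)))
    Q=P[Y&(P[...,2]>.17)];print('block top z',np.median(Q[:,2]).round(4),cv2.minAreaRect((Q[:,:2]*1000).astype(np.float32)))
    Q=P[Y&(P[...,2]<.155)&(P[...,2]>.13)];print('bar z',np.percentile(Q[:,2],[5,50,95]).round(4),len(Q))
a=cv2.resize(f['pixels'][285:395,235:345],None,fx=4,fy=4,interpolation=2)
uv=proj(w,[.478,-.178,.15])[0].astype(int);u,v=np.clip(uv,90,[550,390]);b=cv2.resize(w['pixels'][v-80:v+80,u-80:u+80],(440,440),interpolation=2)[:, :360]
cv2.imwrite('pics/e.png',np.hstack([a,b])[:,:,::-1])
E
```

```text
pos [ 0.4773 -0.1783  0.305 ] yaw -74.13 z [-0.e+00  4.e-04 -1.e+00]
t 18.13 F [ 0.04  0.68 -0.51] T [0.01  0.027 0.041] w 0.0856
dp tool now [0.0001 0.0004 0.005 ] rot [-0.02 -0.01 -0.13] dp in target axes [0.0001 0.0004 0.005 ]
side blade 436 ztop [0.192  0.1966] ((478.9725341796875, -182.02194213867188), (90.47013854980469, 12.551871299743652), 15.552566528320312)
block top z 0.1794 ((479.1068115234375, -183.91238403320312), (50.22811508178711, 12.511799812316895), 11.395915031433105)
bar z [0.1325 0.1405 0.1535] 409
wrist blade 642 ztop [0.1945 0.1956] ((477.7916564941406, -178.1329345703125), (89.95966339111328, 3.6086959838867188), 15.751226425170898)
block top z 0.1804 ((487.4237365722656, -174.8587188720703), (69.04520416259766, 15.764772415161133), 16.305938720703125)
bar z [0.1342 0.1384 0.1508] 163
```

View pics/e.png

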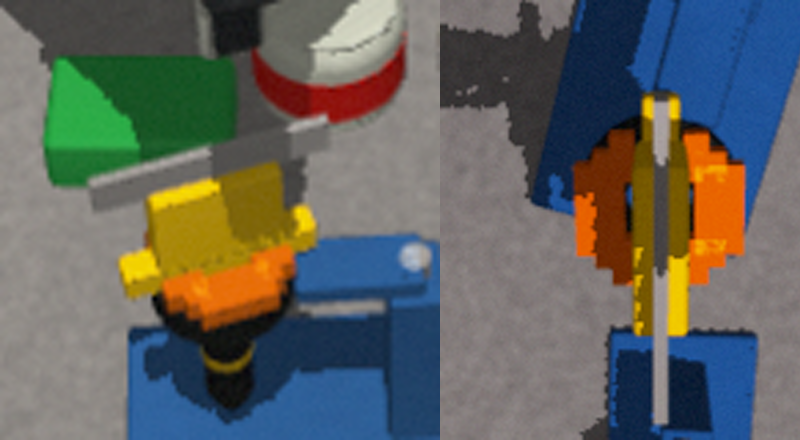

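The crossbar sits down between both jaws. The blade top at 0.195 m puts the origin at 0.125 m, 10 mm below the mouth, centred and upright, and the gripper is clear. Handing in.

```bash
python3 -c "
from station import sign_off
print(sign_off())"
```

```text
the job is handed in; nothing more can be done
None
```

The yellow scraper is hanging in the larger stand's orange ring, with its crossbar down in both notches. I handed the job in at about 18 s of the 72 s allowed; the sign-off gives no verdict.

I lifted it out of the pot, lined the bar up with the slot as seen by the cameras (about 16° from world x), and lowered the handle through the ring. The bar dropped straight in, so I did not need to turn it to find the notches.

- **Seating:** in the last wrist-camera measurement the blade top is at 0.195 m, so the crossbar's underside is about 10 mm below the top of the jaws. The blade's centre is within about 1 mm of the ring's, and the scraper looks upright. The side camera agrees, except for a few mm in y, where it sees only part of the blade's face.
- **Force:** the highest wrist force I read while seating it was about 15 N, under the 35 N limit.
- **Clearance:** the gripper is open and about 145 mm above the release height, touching nothing.
- **Other things on the table:** there was no sign of contact with any of them, but I did not measure their positions again at the end.

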